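Fit the coil spring and slotted retainer to a bike shock

TASK

Put the coil spring and its retainer on the bicycle shock that stands in the vice: lower the spring over the eyelet and down round the damper until it stands on the preload ring, without letting it drop, then slide the slotted retainer sideways through its gap onto the bare rod above the spring, without ramming the polished rod. Let the retainer down so that its boss sits inside the top coil and it lies flat on the spring, centred on the rod. Leave the screwdriver, jar, front light and stem cap where they are.

Things in the scene. Friction and masses are not known exactly. Their poses are not given: they have to be found in the camera images.
- vice: Low grey drill-press vice fixed to the worktop, holding the damper of a bicycle shock upright, rod end up (sizes in mm). Origin on the worktop below the shock's axis, x to the fixed jaw, z up. It covers x -88 to 85, y -38 to 38 (lugs to 53), jaws 50 high; on the -x side a screw runs to x -124 at 36 high, with a cross handle to y +-40.
- ring_seat (a point): Point on the shock's upright axis, 68 above the worktop, at the flat top of the aluminium preload ring (52 diameter) on which the spring has to stand. Heights above this point: centring spigot 35.6 diameter to 3, tapering to 33 at 6; black damper body 32 diameter to 73; seal head 33 to 78; rubber bump stop at most 28 to 90; bare rod 90 to 121.
- rod_top (a point): Point on the same upright axis, 189 above the worktop (121 above ring_seat), where the bare steel rod, 12.7 diameter, meets the underside of the eyelet's seat (28 diameter, 4 high). With the spring in place 21 of bare rod shows between the spring's top and this point.
- eyelet (a point): Centre of the eyelet on top of the rod, 205 above the worktop (16 above rod_top), on the same axis: a ring 24 outer diameter, 20 wide, its bore level along the vice's x. Its top, the highest point of the shock, is 217 above the worktop.
- spring_center (a point): Centre of the dark steel coil spring (half-way up, on its axis): 100 long, 49 outside diameter, 37 inside, 0.2 to 0.33 kg, loose, standing upright on the worktop at the start. z along its axis, both ends alike, rigid here. In place, this point is 50 above ring_seat and the spring's top is 100 above ring_seat.
- retainer_center (a point): Centre of the loose C-shaped steel spring retainer, 0.07 to 0.11 kg, lying flat, boss down. The point is on the axis of the slot's round end (where the rod goes), half-way up its total height of 11. x points out through the slot's open mouth, z up. Seated, the point is on the rod's axis, 1.5 above the spring's top (101.5 above ring_seat). Its grip and slot: see slot_mouth.
- slot_mouth (a point): Middle of the retainer's slot mouth at its rim, 29 along +x from retainer_center. Slot 16 wide, mouth flared to 22. Flange: the upper 7 of the 11 height, 58 diameter, with two flats 53 apart facing +y and -y, each 24 long, centred at x 0: grip there. Boss: the lower 4, 34 diameter, bevelled, slotted too; fits inside the spring.
- screwdriver: Red screwdriver lying on the worktop, 200 long, handle 26 thick; origin under its middle, tip along x. A bystander.
- jar: Glass jar holding four steel bolts, 66 diameter, 84 high; origin at the centre of its foot. A bystander.
- front_light: Black plastic bicycle front light, 82 x 36 x 30 with an open bar clamp on its -y side out to y -60; origin under its middle, lens to +x. A bystander.
- stem_cap: Aluminium stem cap, a disc 33 diameter and 8.5 high; origin at the centre of its underside. A bystander.
Mind the look-alikes: they are no part of the job. Of the things like the part that bears retainer_center, leave any that is green or turquoise; of the rest the smaller one is meant.

How it is judged:
By the outcome, as a careful person would: the job done as asked, in the order asked, and still so for the second after the job is handed in, with the robot touching nothing.
It also fails if it takes over 59 s, if anything falls off the work surface, if the arm or the gripper's body presses on something with over 40 N, if the wrist force passes 120 N, or if a joint passes its speed limit or range.

ROBOT

A 6-joint arm with a two-finger parallel gripper is mounted at the origin on the work surface. World frame = base frame: x ahead of the robot, y to its left, z up, the work surface at z = 0. Lengths are in mm, angles in rad, forces in N, time in s.
With the tool pointing down it reaches from about 275 to 825 mm from the base axis. Payload 5.2 kg.
Tool frame: the origin (TCP) lies at the very end of the fingers, on their centre line; the grasp point (between the pads) lies 19 mm behind it; z points along the fingers, y is the line along which they close (so a half turn about z gives the same grasp; the last joint's range is limited). The gripper opens to 93 mm and grips with 3 to 60 N. Pads are 15 mm wide; open, the fingers measure 128 mm over their backs; the gripper's body (75 mm by 188 mm) begins 65 mm behind the grasp point.
Start: joints at [1.134, 0.259, 1.535, -0, 1.348, -0.203], TCP at [127.399, 535.046, 218.653] pointing down, gripper open.
Joint ranges: [-3.14, 3.14], [-0.91, 2.08], [0.19, 2.58], [-1.22, 4.36], [0.22, 2.71], [-3.12, 3.12]. Speed limits (rad/s): [2.57, 2.57, 3.14, 3.14, 3.14, 3.14].

INTERFACE

Orientations are given as [roll, pitch, yaw] about the fixed x, y, z axes, in that order (R = Rz(yaw) Ry(pitch) Rx(roll)).
In Python, from bench import robot gives the robot as it stands. The module is installed in compiled form; this text tells all that it offers. Calls block until the motion is done:
- robot.move_ptp(position, orientation): joint-space move of the TCP to a pose.
- robot.move_linear(position, ori=None, speed=150, f_stop=None): straight line of the TCP; ori=None keeps the orientation; speed is the mean speed in mm/s. With f_stop (N) it stops when the force on the tool has changed by that much, and returns True; else False.
- robot.move_j(angles): joint-space move.
- robot.move_gripper(opening): opening from 0.0 (shut) to 1.0 (fully open); the grip force is fixed at half the most; returns when the fingers have stopped.
- robot.sleep(seconds).
- robot.inverse_kinematics(position, orientation): joint angles nearest the present ones, or None.
- robot.get_image(name): name is "scene" or "side" or "wrist"; returns a dict with "img" (480x640x3 uint8, blue, green, red), "fovy" (degrees; the focal length in pixels is half the picture's height over the tangent of half this angle, whatever the lens; pixels are square), "cx", "cy" (the principal point, pixels), "eye" and "orientation" of the camera in the world. Camera axes: x right, y down, z forward; pixel columns grow to the right and rows downward; lengths in mm; the calibration is good to about 2 mm. The wrist camera is an equidistant fisheye: a pixel r from the principal point sees the ray r / f radians off the axis. A picture is of the moment at which its call begins. There is no depth.
A pose or a line that the arm cannot do raises robot.MotionError and nothing moves.
- robot.hand_in(): hands the job in; it is judged then, once.
Readings, each from a call of its own:
- robot.current_t(): time.
- robot.current_qpos(): joint angles.
- robot.current_joint_vel(): joint speeds.
- robot.current_joint_efforts(): joint torques, N m.
- robot.current_tcp_pos(): TCP position.
- robot.current_eef_rot(): TCP orientation.
- robot.current_contact_force(): force on the tool from outside, world axes, zero at the start.
- robot.current_ft_torque(): the same for the moment, N m.
- robot.current_gripper_width(): opening from 0.0 (shut) to 1.0 (fully open).
- robot.current_finger_force(): force on a finger pad.
Only numpy, scipy, OpenCV 4.12 (cv2) and the standard library are available. Lean on these libraries where they do the work, as an engineer would, in place of code of your own. Each camera call takes 0.05 s, during which the arm holds its last target. There are 200 camera calls.

## Working session

There is one attempt and no reset: what is moved stays moved. The work goes in short steps, each a Python script; the robot and the scene stay as the last script left them, time stands still between calls to the robot, and variables do not carry over. Pictures are saved under pics/ and viewed, at most 10 in all, crops included, and the job is handed in when it is done.

```bash
mkdir -p pics; cat > h.py <<'E'
import numpy as np, cv2
from bench import robot
from scipy.spatial.transform import Rotation as R
def snap(n,f=None):
    d=robot.get_image(n)
    if f: cv2.imwrite('pics/'+f,d['img'])
    return d
def ray(d,u,v):
    f=240/np.tan(np.radians(d['fovy'])/2)
    x,y=u-d['cx'],v-d['cy']
    if d['n']=='wrist':
        r=np.hypot(x,y);a=r/f
        c=np.array([np.sin(a)*x/max(r,1e-9),np.sin(a)*y/max(r,1e-9),np.cos(a)])
    else: c=np.array([x/f,y/f,1])
    return np.array(d['eye'],float), R.from_euler('xyz',d['orientation']).as_matrix()@c
def proj(d,p):
    f=240/np.tan(np.radians(d['fovy'])/2)
    c=R.from_euler('xyz',d['orientation']).as_matrix().T@(np.array(p,float)-np.array(d['eye']))
    if d['n']=='wrist':
        r=np.hypot(c[0],c[1]);a=np.arctan2(r,c[2]);return np.array([d['cx']+f*a*c[0]/r,d['cy']+f*a*c[1]/r])
    return np.array([d['cx']+f*c[0]/c[2],d['cy']+f*c[1]/c[2]])
def plane(d,u,v,z):
    e,r=ray(d,u,v); return e+r*(z-e[2])/r[2]
def tri(*obs):
    A=np.zeros((3,3));b=np.zeros(3)
    for d,u,v in obs:
        e,r=ray(d,u,v);r=r/np.linalg.norm(r);P=np.eye(3)-np.outer(r,r);A+=P;b+=P@e
    return np.linalg.solve(A,b)
_g=snap
def snap(n,f=None):
    d=_g(n,f); d['n']=n; return d
E
python3 - <<'E'
from h import *
import pickle
D={n:snap(n,n+'0.png') for n in('scene','side','wrist')}
pickle.dump(D,open('d0.pkl','wb'))
for n,d in D.items(): print(n,d['fovy'],d['cx'],d['cy'],d['eye'],d['orientation'])
print(robot.current_tcp_pos(),robot.current_eef_rot(),robot.current_t())
E
```

```text
scene 55.0745886081662 319.35408544285315 236.9517475351877 [1104.02825183  522.62007159  885.39540133] [-2.38700858 -0.01501596  2.33276386]
side 53.96896391552413 316.19156027619005 238.18138850174512 [460.86651411 799.46799147 927.96418473] [-2.35569127  0.01271521 -3.01663519]
wrist 65.70646984690485 320.4845538390117 243.5696960211902 [ 53.32544511 552.5444388  384.370702  ] [2.86122233e+00 9.25103950e-04 1.33605364e+00]
[127.20547498 534.658586   218.01296752] [-3.14019955e+00 -2.95778201e-04  2.90782404e+00] 0.15
```

View pics/scene0.png

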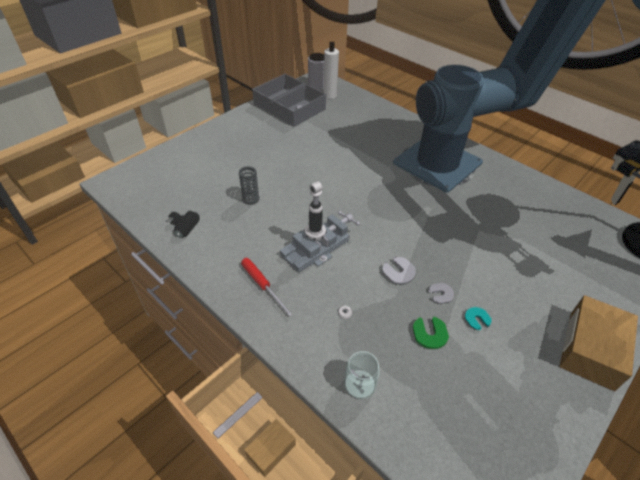

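View pics/side0.png

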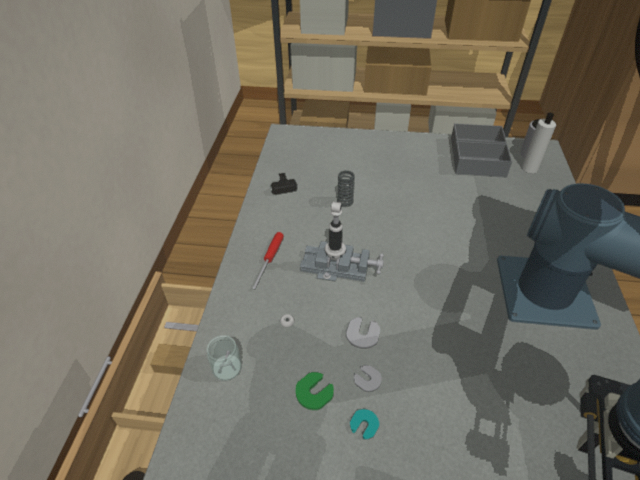

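View pics/wrist0.png

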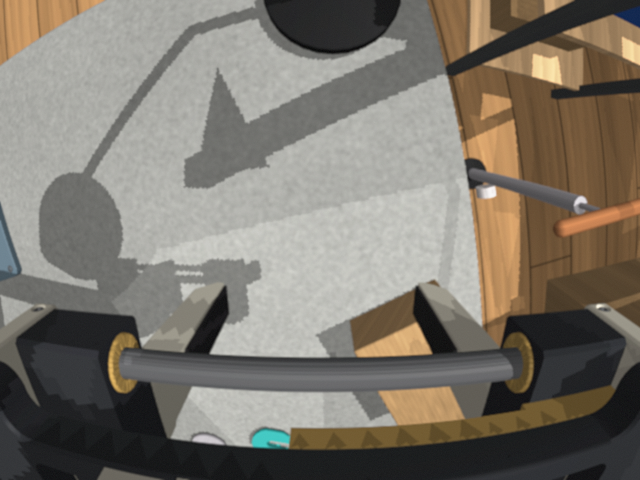

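Scene: spring (249,185), shock eyelet (317,187), small grey retainer (441,293), larger grey one (398,270). Side: spring (346,187), eyelet (337,208), small retainer (368,379). I'll enlarge these for finer pixels.

```bash
python3 - <<'E'
from h import *
import pickle
D=pickle.load(open('d0.pkl','rb'))
s,t=D['scene'],D['side']
W=[(s,225,150),(s,290,175),(s,410,265),(t,320,160),(t,310,195),(t,340,350)]
tiles=[]
for d,u,v in W:
    w=cv2.resize(d['img'][v:v+60,u:u+52],None,fx=5,fy=5,interpolation=cv2.INTER_CUBIC)
    for k in range(0,60,10):cv2.line(w,(0,k*5),(8,k*5),(0,0,255),1);cv2.line(w,(k*5,0),(k*5,8),(0,0,255),1)
    tiles.append(w)
cv2.imwrite('pics/c.png',np.vstack([np.hstack(tiles[:3]),np.hstack(tiles[3:])]))
def P(a,b):
    p=tri((s,*a),(t,*b));print(p.round(1),(proj(s,p)-a).round(1),(proj(t,p)-b).round(1))
P((249,185),(346,187));P((317,187),(337,208));P((441,293),(368,379));P((398,270),(363,333))
# contours of grey retainers
for d,b in((s,(380,250,460,310)),(t,(340,310,390,400))):
    u0,v0,u1,v1=b;c=d['img'][v0:v1,u0:u1].astype(int)
    hsv=cv2.cvtColor(d['img'],cv2.COLOR_BGR2HSV)[v0:v1,u0:u1]
    print(np.median(c.reshape(-1,3),0))
    m=((c.min(2)>140)|((c[...,0]+c[...,2])/2-c[...,1]>3)).astype(np.uint8)
    n,l,st,ce=cv2.connectedComponentsWithStats(m)
    for k in range(1,n):
        if st[k,4]>80:print(st[k]+[u0,v0,0,0,0],(ce[k]+[u0,v0]).round(1))
E
```

```text
[ 520.8 -287.2   52.4] [-0.2 -0.7] [-0.2  0.7]
[524.7 -23.3 203.4] [0.  0.1] [ 0.  -0.1]
[425.  291.8   3.5] [0.  0.1] [ 0.  -0.1]
[441.7 177.5   5. ] [0.2 0.4] [ 0.2 -0.4]
[127. 129. 127.]
[380 250  36  34 664] [397.3 267.2]
[429 284  25  19 285] [442.5 292.3]
[120. 125. 122.]
[347 317  33  29 538] [362.1 331.9]
```

View pics/c.png

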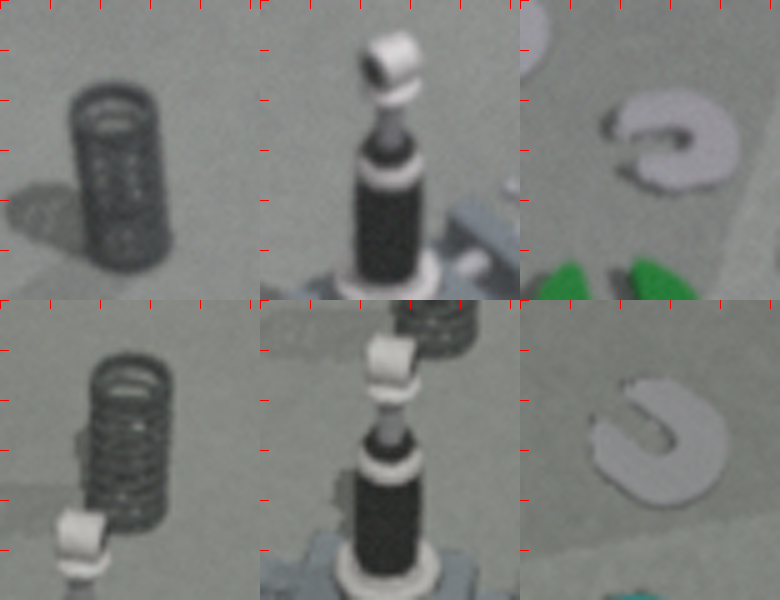

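The crops show: spring top centre (247,170) scene and (346,174) side; eyelet (316,187) and (336,207). The retainer's slot opens left in the scene view and up-left in the side view.

```bash
python3 - <<'E'
from h import *
import pickle
D=pickle.load(open('d0.pkl','rb'))
s,t=D['scene'],D['side']
def P(n,a,b):
    p=tri((s,*a),(t,*b));print(n,p.round(1),(proj(s,p)-a).round(1),(proj(t,p)-b).round(1))
P('sprtop',(247.4,170.2),(346,174.2));P('sprbot',(250.3,199.5),(345.2,202.2))
P('eye',(316.2,187),(336,207));P('seal',(315.9,207.5),(335.8,227.5))
P('slotend',(442.5,292.5),(368.5,378));P('mouth',(431,294),(357.5,369))
d=D['wrist'];print('tcp in wrist',proj(d,robot.current_tcp_pos()))
rot=robot.current_eef_rot()
print(robot.current_qpos())
robot.move_gripper(1.0)
for yaw in (-0.5,2.64,1.0,-1,0.2,1.9):
  print(yaw,robot.inverse_kinematics([521,-287,200],[np.pi,0,yaw]),robot.inverse_kinematics([524,-23,291],[np.pi,0,yaw]),robot.inverse_kinematics([524,-23,330],[np.pi,0,yaw]))
E
```

```text
sprtop [ 521.6 -284.3  103.9] [0. 0.] [ 0. -0.]
sprbot [ 521.  -288.9   -5.3] [-0. -0.] [-0.  0.]
eye [527.2 -23.6 205.4] [-0.  -0.1] [-0.   0.1]
seal [526.4 -24.1 140.2] [0.1 0.2] [ 0.1 -0.2]
slotend [424.7 293.8   9.1] [-0.2 -0.4] [-0.2  0.5]
mouth [449.3 277.3  11.9] [-0.2 -0.5] [-0.2  0.6]
tcp in wrist [320.36736353 298.65979292]
[ 1.13421477e+00  2.59184047e-01  1.53580971e+00  9.34000947e-06
  1.34802302e+00 -2.02815220e-01]
-0.5 [-6.90875572e-01  3.51125483e-01  1.45198353e+00 -4.44089210e-16
  1.33848364e+00  1.37992075e+00] [-2.56715534e-01  1.73222770e-01  1.46853447e+00 -4.44089210e-16
  1.49983542e+00  1.81408079e+00] [-2.56715534e-01  1.61116180e-01  1.39120568e+00 -4.44089210e-16
  1.58927079e+00  1.81408079e+00]
2.64 [-0.69087557  0.35112548  1.45198353  0.          1.33848364 -1.76007925] [-0.25671553  0.17322277  1.46853447  0.          1.49983542 -1.32591921] [-0.25671553  0.16111618  1.39120568  0.          1.58927079 -1.32591921]
1.0 [-0.69087557  0.35112548  1.45198353  0.          1.33848364 -0.12007925] [-2.56715534e-01  1.73222770e-01  1.46853447e+00 -4.440892
[... 266 characters left out ...]
2770e-01  1.46853447e+00 -4.44089210e-16
  1.49983542e+00  2.31408079e+00] [-2.56715534e-01  1.61116180e-01  1.39120568e+00 -4.44089210e-16
  1.58927079e+00  2.31408079e+00]
0.2 [-6.90875572e-01  3.51125483e-01  1.45198353e+00 -4.44089210e-16
  1.33848364e+00  6.79920754e-01] [-2.56715534e-01  1.73222770e-01  1.46853447e+00 -4.44089210e-16
  1.49983542e+00  1.11408079e+00] [-2.56715534e-01  1.61116180e-01  1.39120568e+00 -4.44089210e-16
  1.58927079e+00  1.11408079e+00]
1.9 [-0.69087557  0.35112548  1.45198353  0.          1.33848364 -1.02007925] [-0.25671553  0.17322277  1.46853447  0.          1.49983542 -0.58591921] [-0.25671553  0.16111618  1.39120568  0.          1.58927079 -0.58591921]
```

```bash
python3 - <<'E'
from h import *
import pickle
t0=robot.current_t()
robot.move_linear([127,535,300],speed=250)
robot.move_ptp([526,-24,300],[np.pi,0,1.0]);print(robot.current_t())
A=snap('wrist')
robot.move_linear([521,-287,200],speed=300)
B=snap('wrist')
pickle.dump((A,B),open('d1.pkl','wb'))
cv2.imwrite('pics/ab.png',np.hstack([A['img'][100:460,120:520],B['img'][100:460,120:520]]))
for d,p in((A,[526,-24,217]),(A,[526,-24,189]),(A,[526,-24,68]),(B,[521,-287,100]),(B,[521,-287,0])):print(proj(d,p))
print(t0,robot.current_t(),robot.current_tcp_pos())
E
```

```text
3.2833
[320.12209203 252.33903017]
[320.12843053 241.60007771]
[320.1471253  211.70228788]
[319.86277169 246.045178  ]
[319.89011354 218.2110889 ]
0.3667 4.475 [ 521.56131182 -285.53954829  200.96243337]
```

View pics/ab.png

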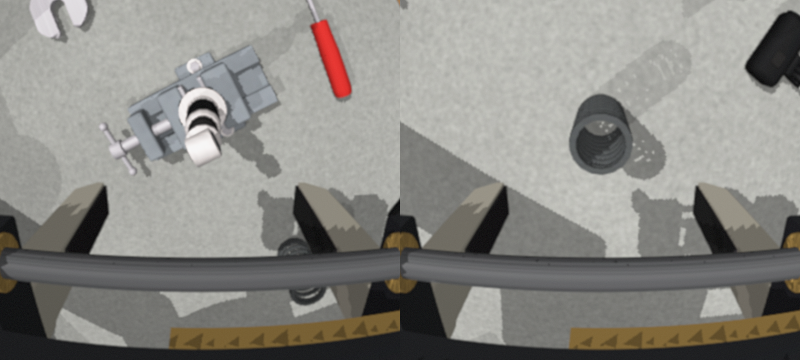

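Left: eyelet top at about (324,251) full-frame, ring about (323,211). Right: spring top rim at (321.5,243.5).

```bash
python3 - <<'E'
from h import *
import pickle
A,B=pickle.load(open('d1.pkl','rb'))
print('spring',plane(B,321.5,243.5,100),'ring',plane(A,323,211.7,68),'eye',plane(A,324.5,250,212))
# dark-spring mask fit
hsv=B['img'].astype(int); m=(hsv.max(2)<85).astype(np.uint8)[180:300,280:370]
n,l,st,ce=cv2.connectedComponentsWithStats(m)
for k in range(1,n):
    if st[k,4]>300:print(st[k]+[280,180,0,0,0])
a=A['img'][170:235,285:365].astype(int); m=((a.min(2)>190)).astype(np.uint8)
n,l,st,ce=cv2.connectedComponentsWithStats(m)
for k in range(1,n):
    if st[k,4]>30:print(st[k]+[285,170,0,0,0])
E
```

```text
spring [ 523.10132728 -285.99386706  100.        ] ring [528.62169242 -25.67826628  68.        ] eye [528.74288703 -25.52673582 212.        ]
[294 195  57  38 881]
[ 295  227   51   42 1493]
[298 188  48  47 830]
```

```bash
python3 - <<'E'
from h import *
import pickle
robot.move_linear([522.9,-286,74],speed=120)
robot.move_gripper(0.0)
print(robot.current_gripper_width()*93,robot.current_finger_force(),robot.current_tcp_pos())
robot.move_linear([522.9,-286,304],speed=200)
robot.move_linear([528,-25.2,304],speed=200)
robot.sleep(0.3)
A=snap('wrist');S=snap('scene');T=snap('side')
pickle.dump((A,S,T),open('d2.pkl','wb'))
o=[cv2.resize(A['img'][120:420,170:470],(400,400))]
for d in(S,T):
    u,v=proj(d,[528,-25,260]).astype(int);o.append(cv2.resize(d['img'][v-50:v+50,u-25:u+25],(200,400),interpolation=cv2.INTER_CUBIC));print(u-25,v-50)
cv2.imwrite('pics/g.png',np.hstack(o))
print(robot.current_t(),robot.current_tcp_pos(),robot.current_contact_force())
E
```

```text
48.502261280126014 29.97957936488092 [ 522.77328694 -285.90049269   73.97524535]
290 117
311 138
9.6583 [527.99725035 -25.42602023 303.93837087] [-0.27235151 -0.46047163 -2.65388551]
```

View pics/g.png

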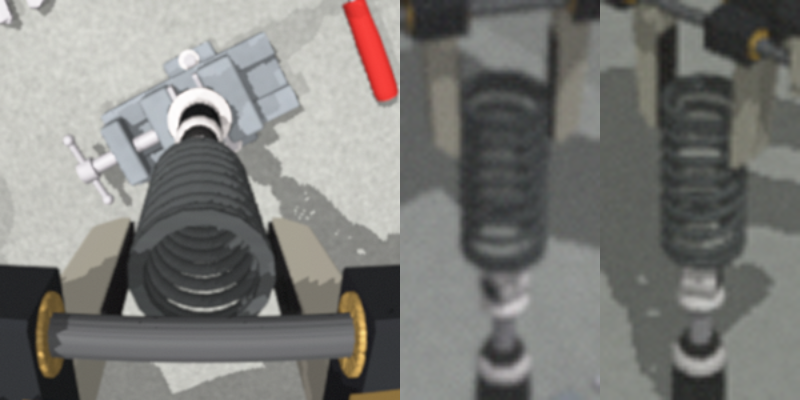

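```bash
python3 - <<'E'
from h import *
import pickle
A,S,T=pickle.load(open('d2.pkl','rb'))
# row-wise centre of the spring (dark) and of eyelet/seal (bright)
for d,n,off in((S,'S',(290,117)),(T,'T',(311,138))):
    g=d['img'].astype(int)
    for z in (240,250,260,270,205,187,142):
        u,v=proj(d,[528,-25.2,z]); v=int(round(v)); row=g[v,int(u)-17:int(u)+18].max(1)
        m=(row<100) if z>220 else (row>165)
        ix=np.flatnonzero(m)+int(u)-17
        # longest run span
        print(n,z,'exp %.1f'%u,'got %.1f'%((ix.min()+ix.max())/2) if len(ix) else None,len(ix),ix.max()-ix.min()+1 if len(ix) else 0)
E
```

```text
S 240 exp 315.6 got 318.5 16 28
S 250 exp 315.6 got 318.5 25 28
S 260 exp 315.6 got 318.5 26 28
S 270 exp 315.7 got 316.5 29 30
S 205 exp 315.4 got 321.0 1 1
S 187 exp 315.3 got 318.5 6 6
S 142 exp 315.2 got 321.0 1 1
T 240 exp 336.0 got 332.0 29 29
T 250 exp 336.0 got 336.0 35 35
T 260 exp 336.1 got 336.0 35 35
T 270 exp 336.2 got 336.0 35 35
T 205 exp 335.7 None 0 0
T 187 exp 335.6 got 336.0 9 9
T 142 exp 335.3 got 341.0 1 1
```

```bash
python3 - <<'E'
from h import *
r=robot.move_linear([528.4,-25.2,304],speed=50)
f0=np.array(robot.current_contact_force())
r=robot.move_linear([528.4,-25.2,165],speed=60,f_stop=6)
print(r,robot.current_tcp_pos(),np.array(robot.current_contact_force())-f0,robot.current_t())
if not r:
    c=np.array([528.4,-25.2,165.]);
    for ax in (0,1):
        e=[]
        for s in(1,-1):
            p=c.copy();p[ax]+=s*5
            h=robot.move_linear(p,speed=12,f_stop=2.5); e.append(robot.current_tcp_pos()[ax])
            print(ax,s,h,e[-1],np.array(robot.current_contact_force())-f0)
            robot.move_linear(c,speed=30)
        c[ax]=sum(e)/2
    robot.move_linear(c,speed=20);print(c,robot.current_t())
E
```

```text
False [528.58011049 -25.24180361 165.26405209] [0.65904792 0.17194526 0.64514516] 12.375
0 1 True 529.3981188163468 [ 0.13854751 -1.38790051  0.08478216]
0 -1 True 526.0417770153036 [ 2.74077316 -0.37235182  1.3185238 ]
1 1 True -21.852198643900046 [ 1.92203913 -2.00901801  0.97964979]
1 -1 True -26.124754194858397 [0.96489513 0.91264714 0.65627484]
[527.71994792 -23.98847642 165.        ] 14.925
```

```bash
python3 - <<'E'
from h import *
c=np.array([528.2,-24.0,165.])
robot.move_linear(c,speed=20)
f0=np.array(robot.current_contact_force())
for ax in (0,1):
    e=[]
    for s in(1,-1):
        p=c.copy();p[ax]+=s*6
        h=robot.move_linear(p,speed=12,f_stop=4); e.append(robot.current_tcp_pos()[ax])
        print(ax,s,h,e[-1],np.array(robot.current_contact_force())-f0)
    c[ax]=sum(e)/2
    robot.move_linear(c,speed=30)
print(c,robot.current_t(),robot.current_gripper_width()*93)
E
```

```text
0 1 True 530.051832633129 [-1.21784772 -0.34704649 -0.24126904]
0 -1 True 526.9782541261293 [ 1.4601368 -1.7747891  0.7039005]
1 1 True -21.78425023007604 [ 0.30086575 -2.05662287  1.65472273]
1 -1 True -26.31332967609825 [0.97616728 1.76050545 0.69627892]
[528.51504338 -24.04878995 165.        ] 17.35 48.93798457715337
```

```bash
python3 - <<'E'
from h import *
c=np.array([528.5,-24.05,165.])
robot.move_linear(c,speed=20)
f0=np.array(robot.current_contact_force())
robot.move_linear([c[0],c[1],150],speed=40,f_stop=8)
h=robot.move_linear([c[0],c[1],139],speed=15,f_stop=8)
print(h,robot.current_tcp_pos(),np.array(robot.current_contact_force())-f0,robot.current_t(),robot.current_gripper_width()*93)
E
```

```text
True [529.23820068 -24.35568186 142.30975245] [-0.55499621  0.27807748  7.73485051] 18.6917 48.69764006134995
```

```bash
python3 - <<'E'
from h import *
import pickle
robot.move_gripper(1.0)
robot.move_linear([528.5,-24.05,260],speed=150)
A=snap('wrist')
robot.move_linear([500,60,260],speed=250)
robot.move_ptp([425,293,90],[np.pi,0,2.55])
robot.sleep(0.2)
B=snap('wrist')
pickle.dump((A,B),open('d3.pkl','wb'))
cv2.imwrite('pics/r.png',np.hstack([A['img'][100:460,120:520],B['img'][100:460,120:520]]))
print(proj(B,[425,293,11]),proj(B,[449,277,11]),proj(A,[528.5,-24.05,168]))
print(robot.current_t(),robot.current_tcp_pos())
E
```

```text
[319.41140631 248.88257732] [319.72400629 287.35452441] [323.28881148 246.73135974]
22.4583 [425.96555784 292.42922062  90.56335839]
```

View pics/r.png

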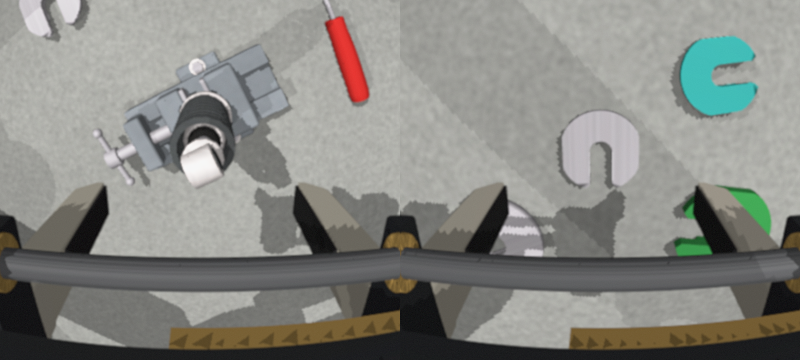

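Left: spring stands over the shock. Right: the plain grey small retainer at about (321,248) full-frame, slot pointing down the picture as planned; the green one is near the right finger, so I'll open less.

```bash
python3 - <<'E'
from h import *
import pickle
A,B=pickle.load(open('d3.pkl','rb'))
g=B['img'].astype(int)
m=(((g[...,0]+g[...,2])/2-g[...,1]>2)&(g.min(2)>110)).astype(np.uint8)
m=cv2.medianBlur(m*255,3)
m[:, :270]=0;m[:,380:]=0;m[310:]=0;m[:190]=0
c=max(cv2.findContours(m,cv2.RETR_EXTERNAL,cv2.CHAIN_APPROX_NONE)[0],key=cv2.contourArea)[:,0]
print(cv2.boundingRect(c))
W=np.array([plane(B,u,v,11)[:2] for u,v in c])
hull=cv2.convexHull(W.astype(np.float32))
(x,y),r=cv2.minEnclosingCircle(W.astype(np.float32));M=cv2.moments(W.astype(np.float32));cen=np.array([M['m10'],M['m01']])/M['m00']
d=np.array([x,y])-cen;yaw=np.arctan2(d[1],d[0]);print('circle',x,y,r,'cen',cen,'mouth yaw',yaw)
for a in (2.55,yaw+np.pi):
    ex=np.array([np.cos(a+np.pi),np.sin(a+np.pi)]);ey=np.array([-ex[1],ex[0]])
    q=(W-[x,y])@np.c_[ex,ey];print(a,q.min(0),q.max(0))
rect=cv2.minAreaRect(W.astype(np.float32));print(rect)
# slot walls: inner contour points
s=q[(q[:,0]>-5)&(q[:,0]<18)&(abs(q[:,1])<14)]
for k in(1,-1):
    w=s[(s[:,1]*k>0)&(s[:,0]>3)];print('wall',k,np.polyfit(w[:,0],w[:,1],1))
print('slot end',s[:,0].min(), 'expected -8')
n=((g[...,1]-g[...,0]>40)&(g[...,1]-g[...,2]>40)).astype(np.uint8)
v,u=np.nonzero(n);P=np.array([plane(B,a,b,9)[:2] for a,b in zip(u,v)])-[x,y]
q=P@np.c_[ex,ey];print('green/tool range near band',[q[(abs(q[:,0])<12)][:,1].min() if (abs(q[:,0])<12).any() else None, q[:,0].min()])
E
```

```text
(282, 210, 77, 77)
circle 426.61688232421875 292.4075622558594 29.30736541748047 cen [423.80533238 294.34818216] mouth yaw -0.604139690968631
2.55 [-29.03243538 -26.32004749] [26.09272092 26.64799259]
2.5374529626211624 [-29.06356417 -26.36625384] [26.22616108 26.74726047]
((425.2395324707031, 293.2537841796875), (52.90888977050781, 54.87750244140625), 57.5838623046875)
wall 1 [0.03170437 8.3905051 ]
wall -1 [-0.03913611 -7.43419091]
slot end -4.524052088131794 expected -8
green/tool range near band [None, np.float64(28.285860618537228)]
```

```bash
python3 - <<'E'
from h import *
import pickle
robot.move_gripper(0.8)
robot.move_linear([426.5,292.3,40],[np.pi,0,2.54],speed=120)
print(robot.move_linear([426.5,292.3,2],speed=60,f_stop=8),robot.current_tcp_pos())
robot.move_gripper(0.0)
print(robot.current_gripper_width()*93,robot.current_finger_force())
f0=np.array(robot.current_contact_force())
robot.move_linear([426.5,292.3,260],speed=200)
robot.sleep(.2)
print(robot.current_gripper_width()*93,np.array(robot.current_contact_force())-f0)
A=snap('wrist');pickle.dump(A,open('d4.pkl','wb'))
ex=-np.array([np.cos(2.54),np.sin(2.54)])
pre=np.array([528.5,-24.05])-65*ex
robot.move_linear([*pre,260],speed=250)
robot.move_linear([*pre,175],speed=120)   # retainer centre = tip+3.5
robot.sleep(.2)
B=snap('wrist');S=snap('scene');T=snap('side');pickle.dump((A,B,S,T),open('d4.pkl','wb'))
o=[cv2.resize(B['img'][140:400,190:450],(400,400))]
for d in(S,T):
    u,v=proj(d,[*(pre+30*ex),180]).astype(int);o.append(cv2.resize(d['img'][v-50:v+50,u-25:u+25],(200,400),interpolation=cv2.INTER_CUBIC))
    print(u-25,v-50)
cv2.imwrite('pics/p.png',np.hstack(o))
print(robot.current_t(),robot.current_tcp_pos(),robot.current_gripper_width()*93)
E
```

```text
False [426.6211936  292.35275288   1.96398044]
52.53220985485511 29.949391186237335
52.7462374768426 [ 0.12560117  0.89197604 -3.95960433]
305 143
321 171
29.0333 [475.11905651  12.66394027 175.38131505] 52.74637538702701
```

View pics/p.png

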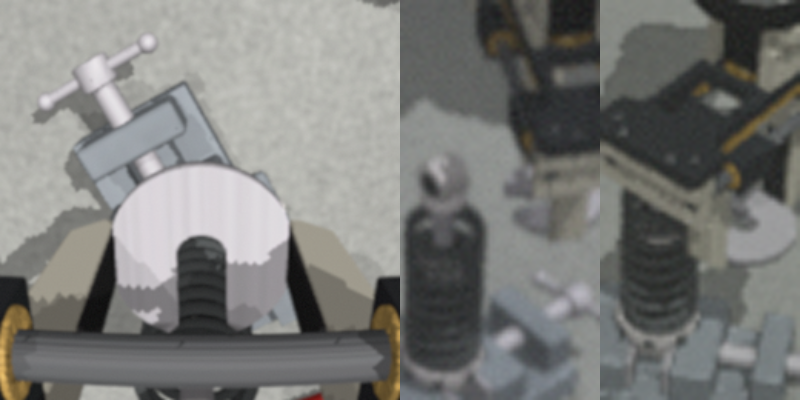

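Retainer held level between the fingers (slot at about (205,265) in the crop), mouth toward the shock. Now sliding it in with force guards.

```bash
python3 - <<'E'
from h import *
ex=np.array([-np.cos(2.54),-np.sin(2.54),0]);ey=np.array([-ex[1],ex[0],0])
c=np.array([528.4,-24.3,175.])
f0=np.array(robot.current_contact_force())
def st(n,h):
    p=np.array(robot.current_tcp_pos())-c;f=np.array(robot.current_contact_force())-f0
    print(n,h,(p@ex).round(2),(p@ey).round(2),p[2].round(2),(f@ex).round(1),(f@ey).round(1),f[2].round(1));return p@ey
robot.move_linear(c-32*ex,speed=80,f_stop=10)
h=robot.move_linear(c-8*ex,speed=30,f_stop=5);st('in',h)
if not h:
    e=[]
    for s in(1,-1):
        h=robot.move_linear(c-8*ex+s*5*ey,speed=10,f_stop=4);e.append(st('lat',h))
    m=sum(e)/2;print('mid',m)
    robot.move_linear(c-8*ex+m*ey,speed=20)
    h=robot.move_linear(c+5*ex+m*ey,speed=12,f_stop=4);st('end',h)
print(robot.current_t())
E
```

```text
in False -8.16 -0.04 -0.08 -0.9 0.9 0.3
lat True -8.67 0.31 -0.67 0.1 0.7 -0.2
lat True -8.76 -3.05 -0.99 -0.3 1.8 0.6
mid -1.3717889233398703
end True 0.82 -1.6 -0.82 -1.1 1.5 -0.7
32.3417
```

```bash
python3 - <<'E'
from h import *
ex=np.array([-np.cos(2.54),-np.sin(2.54),0]);ey=np.array([-ex[1],ex[0],0])
c=np.array([528.4,-24.3,175.]); b=c-1.0*ex-1.35*ey
robot.move_linear(b,speed=15);robot.sleep(.2)
f0=np.array(robot.current_contact_force())
for d,n in((ey,'+y'),(-ey,'-y'),(ex,'+x')):
    h=robot.move_linear(b+5*d,speed=8,f_stop=4)
    P=[np.array(robot.current_tcp_pos())-c for _ in range(3)];p=np.mean(P,0);f=np.array(robot.current_contact_force())-f0
    print(n,h,(p@ex).round(2),(p@ey).round(2),(f@ex).round(1),(f@ey).round(1),f[2].round(1))
    robot.move_linear(b,speed=20)
print(robot.current_t())
E
```

```text
+y True -1.5 0.62 -0.5 -0.9 -0.6
-y True -1.32 -3.11 0.2 1.3 -0.6
+x True 0.77 -1.61 0.2 1.4 0.3
34.8833
```

```bash
python3 - <<'E'
from h import *
ex=np.array([-np.cos(2.54),-np.sin(2.54),0]);ey=np.array([-ex[1],ex[0],0])
c=np.array([528.4,-24.3,175.]); b=c-0.95*ex-1.27*ey
robot.move_linear(b,speed=15);robot.sleep(.2)
f0=np.array(robot.current_contact_force())
h=robot.move_linear([b[0],b[1],163.5],speed=12,f_stop=6)
p=np.mean([np.array(robot.current_tcp_pos()) for _ in range(3)],0)
print(h,p,b,np.array(robot.current_contact_force())-f0,robot.current_t(),robot.current_gripper_width()*93)
E
```

```text
True [527.11341253 -24.74430248 166.34060614] [526.89802206 -24.8093744  175.        ] [-2.19949824 -0.68807081  6.64214962] 36.05 52.712088674040885
```

```bash
python3 - <<'E'
from h import *
import pickle
robot.move_gripper(1.0)
p=robot.current_tcp_pos()
robot.move_linear([p[0],p[1],270],speed=120)
ex=np.array([-np.cos(2.54),-np.sin(2.54)])
robot.move_linear([p[0]-70*ex[0],p[1]-70*ex[1],290],speed=200); robot.sleep(.2)
A=snap('wrist');q=proj(A,[527.5,-24.5,175]).astype(int);print(q)
robot.move_linear([400,200,290],speed=250)
S=snap('scene');T=snap('side');pickle.dump((A,S,T),open('d5.pkl','wb'))
a=A['img'][140:400,190:450]
o=[cv2.resize(a,(400,400))]
for d in(S,T):
    u,v=proj(d,[527.5,-24.5,165]).astype(int);o.append(cv2.resize(d['img'][v-40:v+40,u-20:u+20],(200,400),interpolation=cv2.INTER_CUBIC))
cv2.imwrite('pics/f.png',np.hstack(o))
print(robot.current_t())
E
```

```text
[321 320]
39.7083
```

View pics/f.png

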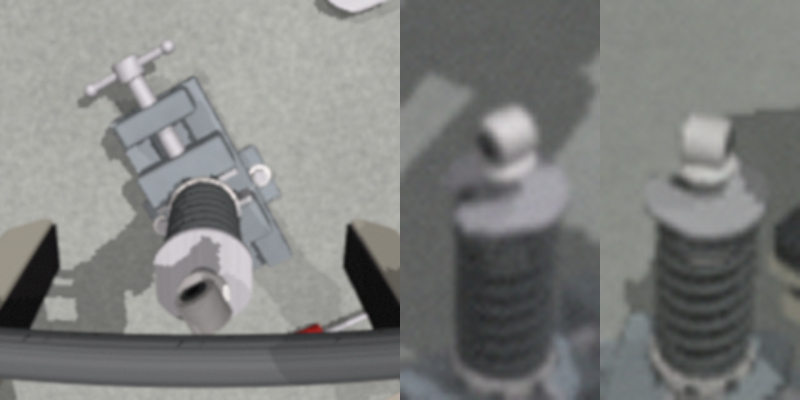

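The retainer lies flat on the spring, centred below the eyelet in all three views, and the spring stands on the ring. The robot touches nothing, so I'm handing in.

```bash
python3 -c "
from bench import robot
print(robot.hand_in())"
```

```text
the job is handed in; nothing more can be done
None
```

The job is handed in at about 40 s of the 59 s allowed: the spring stands on the preload ring, the retainer lies flat and centred on it, and none of the bystanders was touched; no verdict was returned.

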